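# Draw the wet green board from the leaning stack and stand it up to dry

## Robot

A 6-joint arm with a two-finger parallel gripper is mounted at the origin on a cart in front of the work surface, level with it; the furniture and walls round the work are solid. World frame = base frame: x ahead of the robot, y to its left, z up, the work surface at z = 0. Lengths are in m, angles in degrees, forces in N, time in s.
With the tool pointing down it reaches from about 0.4 to 0.825 m from the base axis. Payload 7 kg.
Tool frame: the origin (TCP) lies midway between the tips of the shut fingers; the grasp point (between the pads) lies 19 mm behind it; z points along the fingers, y is the direction in which the jaws open and shut (so a half turn about z gives the same grasp; the last joint's range is limited). The gripper opens to 88 mm and grips with 3 to 60 N. Pads are 19 mm wide; open, the fingers measure 130 mm over their backs; the gripper's body (78 mm by 193 mm) begins 47 mm behind the grasp point.
Start: joints at [85.033, 20.546, 0.682, 0, -70.136, -16.507], TCP at [0.247, 0.628, 0.227] pointing down, gripper open.
Joint ranges: [-176.03, 176.03], [-82.01, 121.73], [-58.28, 71.71], [-173.87, 95.51], [-174.79, -0.11], [-173.66, 173.66]. Speed limits (degrees/s): [136.94, 136.94, 172.46, 180, 180, 180].

## Interface

Orientations are given as [roll, pitch, yaw] about the fixed x, y, z axes, in that order (R = Rz(yaw) Ry(pitch) Rx(roll)).
In Python, from plant import sensors, viewer, r gives the robot as it stands. The module is installed in compiled form; this text tells all that it offers.
- The arm moves only by the shell command python3 -m handwheel 'ROWS' [OPENING] [FORCE]. ROWS is JSON, one flat list of numbers, 6 for each row, row after row: the shift along the world's x, y, z in cm, then the turn, a rotation vector about the world's x, y, z in rad. In form: [tx, ty, tz, wx, wy, wz, tx, ty, tz, wx, wy, wz, ...]. A call has 1 to 8 rows; each row is the pose to reach, as a shift and turn from the pose measured when the call began; what a row does not reach only later rows make up. A row lasts 1/10 s, in which the tool goes at most 50 mm and 8.59 degrees, less where a joint would pass 70% of its speed; a pose out of reach is approached as far as the arm can. A call with a gripper value outside its range is refused whole. OPENING is the closure in counts, from 0 (fully open) to 255 (shut), set as the call begins (- or left out, the last holds). The fingers move at their own pace and stop on an object; FORCE is the grip in N (left out, the last holds). Time passes only in rows, so rows that repeat a pose let the fingers close. It gives the time, the measured TCP pose, the force and the opening at its end, in the units of the state.
- sensors.get_state(): the state, without advancing time (a new reading comes with each control period).
- viewer.capture(name): name is "scene" or "top" or "wrist"; returns a dict with "img" (480x640x3 uint8, red, green, blue), "camera_matrix" (3x3 intrinsics, pixels), "camera_from_world" (4x4, takes a point from world to camera coordinates); the wrist camera has in their place "mount" (4x4, takes a point from camera to tool coordinates, whose origin is the TCP and whose axes are the flange's). Camera axes: x right, y down, z forward; pixel columns grow to the right and rows downward; lengths in m; the calibration is good to about 2 mm. A picture is of the moment at which its call begins: read the wrist's pose just before it. There is no depth.
- r.close_job(): hands the job in, once; it reports no verdict.
The state is a dict: "time_s": time; "joints": joint angles; "qd": joint speeds; "joint_torque": joint torques, N m; "tcp_pos": TCP position; "eef_rot": TCP orientation; "contact_force": force on the tool from outside, world axes, zero at the start; "moment": the same for the moment, N m; "gripper_width": finger opening in m.
Only numpy, scipy, OpenCV 4.12 (cv2) and the standard library are available. Lean on these libraries where they do the work, as an engineer would, in place of code of your own. Each camera call takes 0.05 s, during which the arm holds its last target.

## Task

The green board was put back wet among the boards that lean against the white tub. Draw it out by its handle without toppling, pulling out or shifting the other three, then gently stand it on the drip stand, handle up: foot on the ledge between the lip and the wire backrest, and resting back against the wire. Let it go only when its foot is down and it touches the wire, so that it neither drops nor flops back; do not bump the stand hard, and leave the pepper mill, egg timer and candle alone.

Things in the scene. Friction and masses are not known exactly. Their poses are not given: they have to be found in the camera images.
- tub: White lidded tub, heavy, does not move, 122 x 142 x 92 mm; origin: centre of its underside. Four thin boards stand on the worktop in a tight stack, tilted about 0.24 rad, leaning on the rim of its lid on its -x side, tops towards its +x, faces parallel to its y. Red, green and blue come in any order; the plain one is always outermost.
- green_handle (a point): Centre of the green board's handle, a tab 32 mm wide (y), 12 mm thick (x), standing 50 mm above the middle of the body's top edge. This point is 27 mm above that edge, 23 mm below the tab's end. Axes tilt with the board: z from foot to handle, +x the face towards the tub.
- green_foot (a point): Middle of the green board's foot (lower edge), mid-thickness, 137 mm below the handle point along the board. Same axes. Body 165 mm wide (y), 110 mm tall (z), 12 mm thick (x); 160 mm tall with handle. Rigid, 0.12 to 0.27 kg.
- red_board_center (a point): Centre of the body of the red board, same size, shape and axes as the green one, but its handle stands 55 mm to the +y side of the middle.
- blue_board_center (a point): Centre of the body of the blue board, as the red one, but its handle stands 55 mm to the -y side of the middle.
- plain_board_center (a point): Centre of the plain pale wooden board, 150 mm wide (y), 90 mm tall (z), 12 mm thick (x), without handle; outermost in the stack.
- stand_ledge (a point): Middle of the ledge of the white drip stand (fixed, 160 mm long in y, 110 mm deep in x), on which a foot is to stand; 12 mm above the worktop. y along the ledge, z up, +x towards the backrest. The inner face of the lip lies 17 mm to the -x side; the lip is 14 mm taller than the ledge. Overhead, a shelf and a microwave oven hang beyond about x = 0.60, from 0.35 m up: keep the wrist short of them.
- stand_hinge (a point): Middle of the hinge line (along the stand's y) of the backrest, a steel wire frame 6 mm thick, 122 mm wide, crossbar 100 mm up. Its top is folded back towards the stand's +x by 0.05 to 0.30 rad, different each time and not reported. The hinge is stiff (1.2 N m) and stays put; a board tipped back is felt when it meets the wire. Fixed axes as stand_ledge.
- mill: Pepper mill, 44 mm wide, 90 mm tall. Origin: centre of its underside. Loose bystander.
- egg_timer: White round egg timer, 65 mm wide, 50 mm tall. Origin: centre of its underside. Loose bystander.
- candle: Small round candle in a metal cup, 38 mm wide, 15 mm tall. Origin: centre of its underside. Loose bystander.

How it is judged:
By the outcome, as a careful person would: the job done as asked, in the order asked, and still so for the second after the job is handed in, with the robot touching nothing.
It also fails if it takes over 64 s, if anything falls off the work surface, if the arm or the gripper's body presses on something with over 40 N, if the wrist force passes 120 N, or if a joint passes its speed limit or range.

## Working session

There is one attempt and no reset: what is moved stays moved. The work goes in short steps, Python scripts to look and compute and a shell command to move; the robot and the scene stay as the last step left them, time stands still between calls to the robot, and variables do not carry over. Pictures are saved under pics/ and viewed, and the job is handed in when it is done.

```bash
mkdir -p pics
cat > h.py <<'E'
from plant import sensors, viewer, r
import numpy as np, cv2
def st():
    s=sensors.get_state()
    for k in ("time_s","tcp_pos","eef_rot","contact_force","moment","gripper_width","joints"): print(k,np.round(s[k],4))
    return s
def shot(n,f):
    d=viewer.capture(n); cv2.imwrite("pics/"+f,cv2.cvtColor(d["img"],cv2.COLOR_RGB2BGR)); return d
E
python3 - <<'E'
from h import *
import pickle
st()
for n in("scene","top","wrist"):
    d=shot(n,n+"0.png"); pickle.dump(d,open(n+"0.pkl","wb")); print(n,d["camera_matrix"].round(1).tolist(),np.round(d.get("camera_from_world",d.get("mount")),4).tolist())
E
```

```text
time_s 0.0
tcp_pos [0.247  0.6277 0.2256]
eef_rot [ 1.799036e+02 -9.300000e-03 -2.148320e+01]
contact_force [ 1.1632 -0.1526 -0.1763]
moment [-0.0159  0.0263  0.0176]
gripper_width 0.0878
joints [ 8.50318e+01  2.05919e+01  6.33600e-01 -1.96000e-02 -7.01368e+01
 -1.65084e+01]
scene [[532.6, 0.0, 314.3], [0.0, 532.6, 240.8], [0.0, 0.0, 1.0]] [[0.5143, -0.8576, -0.0082, -0.3269], [-0.5183, -0.3032, -0.7996, 0.3322], [0.6832, 0.4155, -0.6005, 0.976], [0.0, 0.0, 0.0, 1.0]]
top [[589.7, 0.0, 315.8], [0.0, 589.7, 235.8], [0.0, 0.0, 1.0]] [[0.0288, -0.9996, -0.0015, -0.1145], [-0.9781, -0.0279, -0.206, 0.5507], [0.2059, 0.0074, -0.9785, 1.178], [0.0, 0.0, 0.0, 1.0]]
wrist [[377.3, 0.0, 320.9], [0.0, 377.3, 238.6], [0.0, 0.0, 1.0]] [[-0.0001, -0.9658, -0.2593, 0.0685], [1.0, 0.0001, -0.0007, -0.0002], [0.0007, -0.2593, 0.9658, -0.1582], [0.0, 0.0, 0.0, 1.0]]
```

View pics/scene0.png

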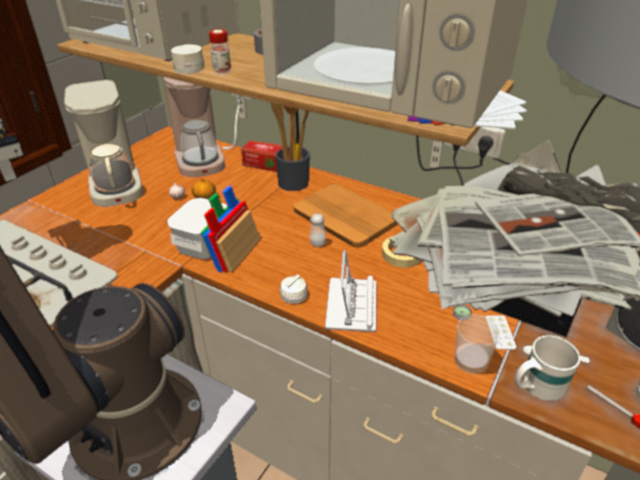

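View pics/top0.png

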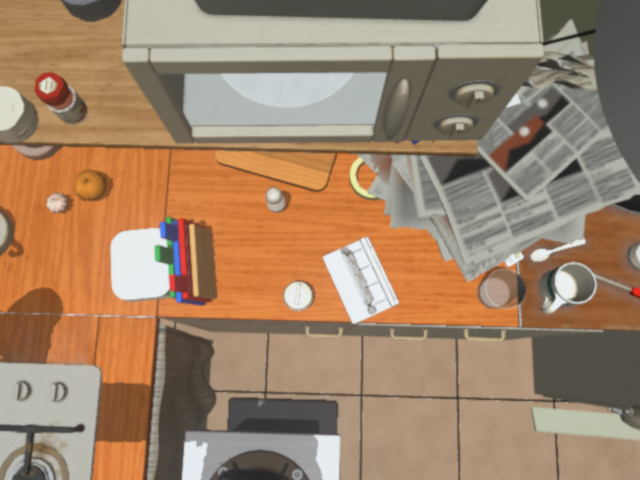

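View pics/wrist0.png

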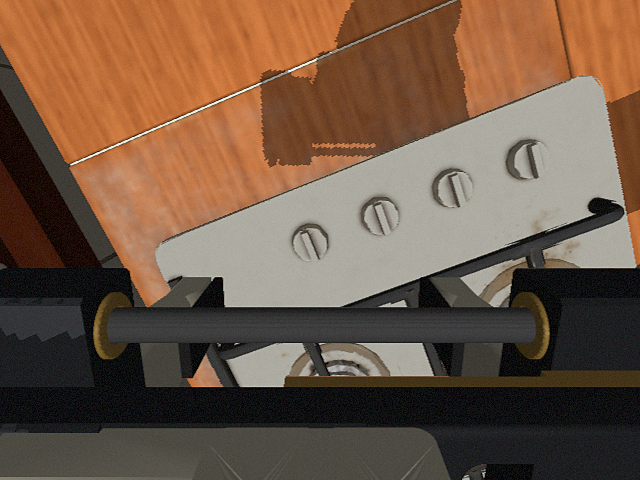

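The tub and boards are at about (165,262) in the top view, with the stand at (360,280), the timer at (298,295) and the mill at (276,200). I'll zoom in on these.

Run:
```python
import cv2
a=cv2.imread("pics/top0.png"); b=cv2.imread("pics/scene0.png")
cv2.imwrite("pics/z1.png",cv2.resize(a[205:315,100:225],None,fx=5,fy=5,interpolation=cv2.INTER_CUBIC))
cv2.imwrite("pics/z2.png",cv2.resize(a[225:330,275:405],None,fx=5,fy=5,interpolation=cv2.INTER_CUBIC))
cv2.imwrite("pics/z3.png",cv2.resize(b[175:280,160:270],None,fx=5,fy=5,interpolation=cv2.INTER_CUBIC))
cv2.imwrite("pics/z4.png",cv2.resize(b[240:340,270:390],None,fx=5,fy=5,interpolation=cv2.INTER_CUBIC))
```

```text
(no output)
```

View pics/z1.png

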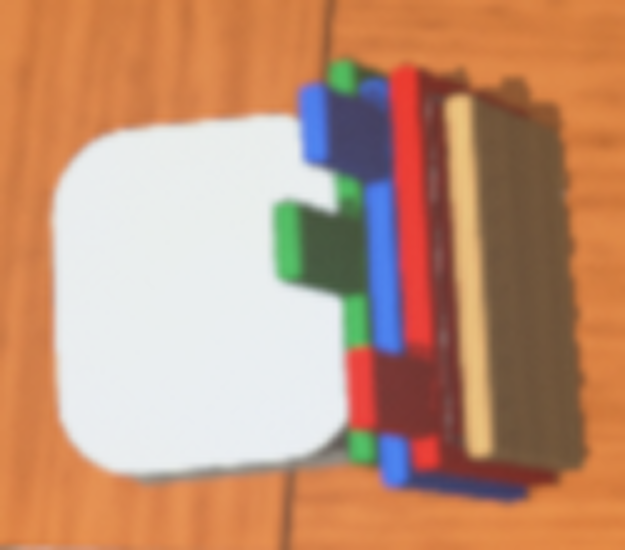

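View pics/z2.png

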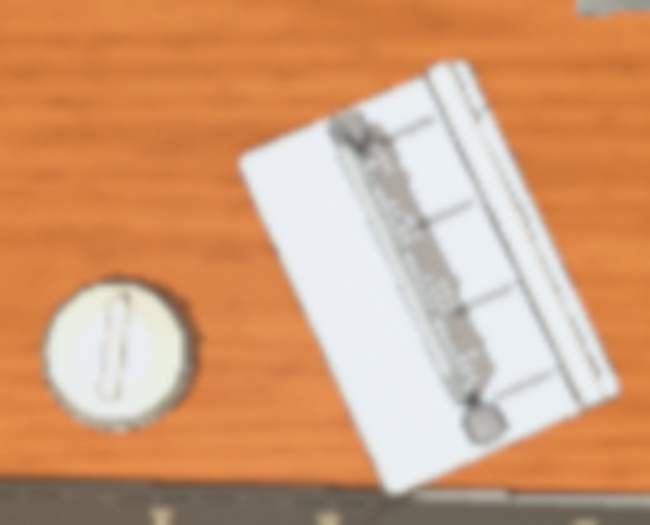

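View pics/z3.png

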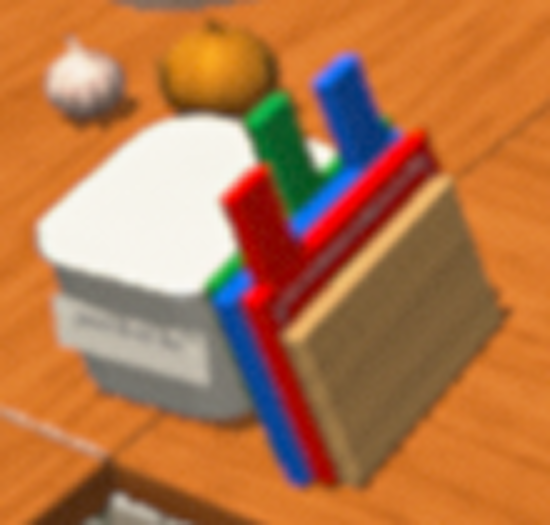

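View pics/z4.png

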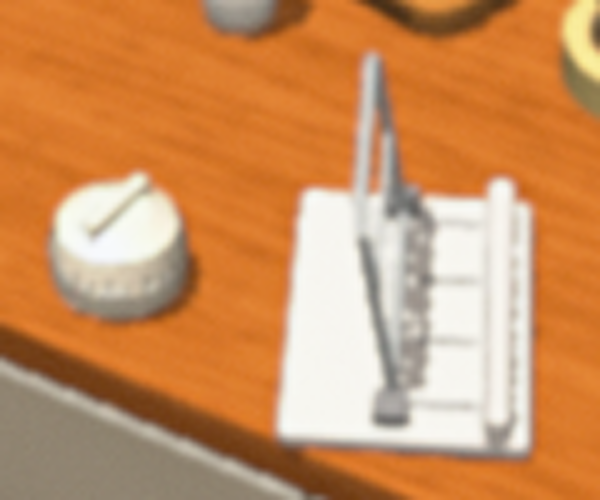

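```bash
cat > tri.py <<'E'
import pickle,numpy as np
from scipy.optimize import least_squares
def P(n):
    d=pickle.load(open(n+"0.pkl","rb")); return d["camera_matrix"]@np.array(d["camera_from_world"])[:3]
Pt,Ps=P("top"),P("scene")
def proj(M,X):
    v=M@np.r_[X,1]; return v[:2]/v[2]
def tri(a,b):
    f=lambda X: np.r_[proj(Pt,X)-a,proj(Ps,X)-b]
    s=least_squares(f,[0.5,0.1,0.1]); return s.x,s.fun
def planepix(M,u,z):
    A=np.array([[M[0,0]-u[0]*M[2,0],M[0,1]-u[0]*M[2,1]],[M[1,0]-u[1]*M[2,0],M[1,1]-u[1]*M[2,1]]])
    b=-np.array([(M[0,2]*z+M[0,3])-u[0]*(M[2,2]*z+M[2,3]),(M[1,2]*z+M[1,3])-u[1]*(M[2,2]*z+M[2,3])])
    return np.linalg.solve(A,b)
E
python3 - <<'E'
from tri import *
T=lambda x,y:np.array([x/5+100,y/5+205]); T2=lambda x,y:np.array([x/5+275,y/5+225])
S=lambda x,y:np.array([x/5+160,y/5+175]); S2=lambda x,y:np.array([x/5+270,y/5+240])
for n,a,b in [("green",T(288,240),S(268,108)),("red",T(360,390),S(247,185)),("blue",T(313,125),S(338,70)),
 ("plainL",T(480,455),S(290,335)),("plainR",T(458,98),S(448,182)),
 ("st_far_y+",T2(240,158),S2(305,188)),("st_far_lip",T2(470,62),S2(530,200)),("st_near_lip",T2(618,392),S2(528,452)),("st_near_y+",T2(392,493),S2(280,440)),
 ]:
    x,f=tri(a,b); print(n,x.round(4),f.round(1))
for n,a,h in [("far_y+",T2(240,158),.012),("far_lip",T2(445,68),.026),("near_y+",T2(392,493),.012),("near_lip",T2(618,392),.026),("timer",T2(120,350),.05)]:
    print(n,planepix(Pt,a,h).round(4))
E
```

```text
green [0.4916 0.2014 0.1554] [ 0.5 -0.4 -0.8  0. ]
red [0.4354 0.1692 0.1535] [ 0.8 -0.6 -1.2  0. ]
blue [0.5373 0.1953 0.1548] [ 0.7 -0.5 -1.1  0. ]
plainL [0.4178 0.1362 0.0893] [ 0.3 -0.2 -0.4  0. ]
plainR [0.5655 0.1556 0.0846] [ 0.8 -0.5 -1.2  0.1]
st_far_y+ [ 0.5182 -0.1159  0.0131] [ 0.3 -0.2 -0.4  0.1]
st_far_lip [ 0.5625 -0.214   0.0156] [ 0.2 -0.1 -0.2  0. ]
st_near_lip [ 0.423  -0.2799  0.0062] [ 0.5 -0.3 -0.5  0.1]
st_near_y+ [ 0.3774 -0.1839  0.0039] [ 0.2 -0.1 -0.2  0. ]
far_y+ [ 0.5179 -0.1152]
far_lip [ 0.5572 -0.2021]
near_y+ [ 0.3766 -0.183 ]
near_lip [ 0.4205 -0.2763]
timer [ 0.4295 -0.0676]
```

```bash
cat > go.py <<'E'
from h import *
from scipy.spatial.transform import Rotation as R
def axes(yaw,t):
    c,s=np.cos(yaw),np.sin(yaw); ct,s_t=np.cos(t),np.sin(t)
    return np.array([c*ct,s*ct,-s_t]),np.array([-s,c,0]),np.array([c*s_t,s*s_t,ct])
def toolR(yaw,t):   # tool y=-bx, z=-bz
    bx,by,bz=axes(yaw,t); y=-bx;z=-bz;x=np.cross(y,z); return np.c_[x,y,z]
def plan(p,M):
    s=sensors.get_state(); R0=R.from_euler('xyz',s["eef_rot"],degrees=True)
    rv=(R.from_matrix(M)*R0.inv()).as_rotvec()
    print("rows cm",((np.array(p)-s["tcp_pos"])*100).round(2),"rv",rv.round(4)," |",np.round(s["contact_force"],2))
E
python3 - <<'E'
from go import *
yaw=np.radians(97.5);bx,by,bz=axes(yaw,.24)
E=np.array([.4916,.2014,.1554])
plan(E+.06*bz,toolR(yaw,.24))
E
```

```text
rows cm [ 24.27 -41.23  -1.21] rv [-0.2395  0.0295  0.5034]  | [-0.32  0.11  0.22]
```

```bash
python3 -m handwheel '[5,-5,2,-0.03,0,0.06,8,-12,4,-0.06,0,0.12,11,-18,4,-0.1,0.01,0.2,14,-24,4,-0.14,0.01,0.28,17,-29,4,-0.18,0.02,0.36,20,-34,4,-0.22,0.03,0.44,23,-39,3,-0.24,0.03,0.5,24.3,-41.2,2,-0.24,0.03,0.5]' 0
python3 - <<'E'
from go import *
s=st()
yaw=np.radians(97.5);bx,by,bz=axes(yaw,.24)
E=np.array([.4916,.2014,.1554])
plan(E+.06*bz,toolR(yaw,.24))
E
```

```text
time_s: 0.95
tcp_pos: [0.4482, 0.2876, 0.2554]
eef_rot: [166.2, 0.0, 7.5]
contact_force: [0.1, 0.3, -0.3]
gripper_width: 0.0878
time_s 0.95
tcp_pos [0.4482 0.2876 0.2554]
eef_rot [1.661655e+02 1.620000e-02 7.486000e+00]
contact_force [ 0.0766  0.2638 -0.3178]
moment [ 0.8001 -0.0338  0.046 ]
gripper_width 0.0878
joints [ 60.0259  10.6896 -13.9788   8.587  -76.5485  34.6397]
rows cm [ 4.16 -7.2  -4.17] rv [ 0.0015 -0.0001  0.0002]  | [ 0.08  0.26 -0.32]
```

```bash
python3 -m handwheel '[2,-3.6,0,0,0,0,4.2,-7.2,-2,0,0,0,4.2,-7.2,-4.2,0,0,0,4.2,-7.2,-4.2,0,0,0]' 115
python3 - <<'E'
from go import *
import pickle
s=st(); d=shot("wrist","w1.png"); pickle.dump((s,d),open("w1.pkl","wb"))
E
```

```text
time_s: 1.35
tcp_pos: [0.4891, 0.2131, 0.2109]
eef_rot: [166.0, 0.3, 7.3]
contact_force: [0.9, 0.4, 0.2]
gripper_width: 0.0614
time_s 1.35
tcp_pos [0.4891 0.2131 0.2109]
eef_rot [166.0119   0.255    7.324 ]
contact_force [0.913  0.3655 0.1772]
moment [ 0.7151  0.0913 -0.0425]
gripper_width 0.0614
joints [ 51.8126  11.5627 -19.6464  10.4419 -69.1893  40.9344]
```

View pics/w1.png

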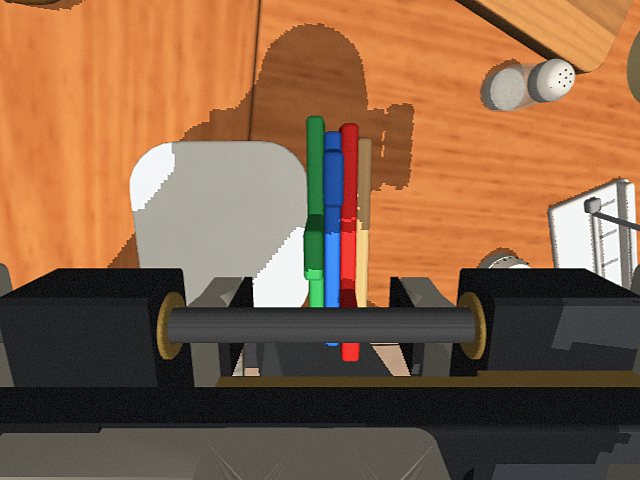

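Run:
```python
import cv2
a=cv2.imread("pics/w1.png")
cv2.imwrite("pics/w1z.png",cv2.resize(a[105:285,270:410],None,fx=4,fy=4,interpolation=cv2.INTER_CUBIC)[:600])
cv2.imwrite("pics/w1z2.png",cv2.resize(a[200:370,270:400],None,fx=3.5,fy=3.5,interpolation=cv2.INTER_CUBIC))
```

```text
(no output)
```

View pics/w1z.png

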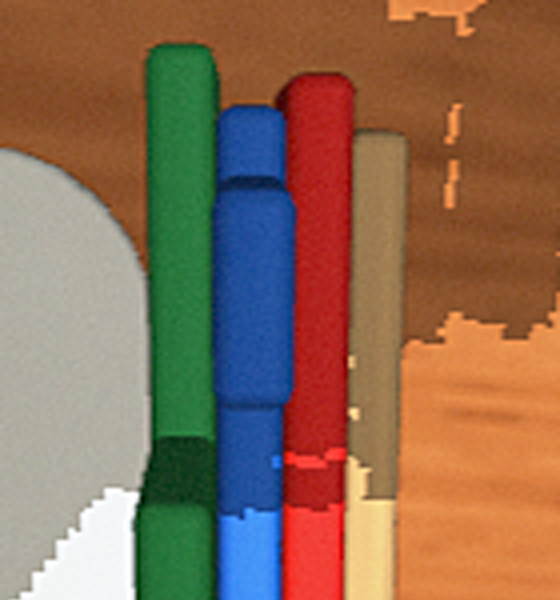

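View pics/w1z2.png

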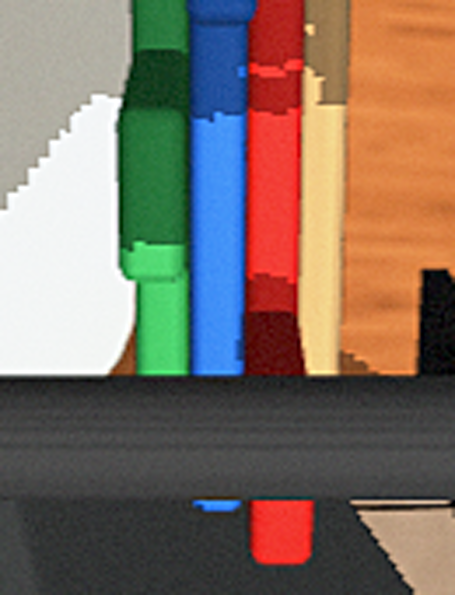

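Run:
```python
from go import *
import pickle
s,d=pickle.load(open("w1.pkl","rb"))
K=d["camera_matrix"];m=np.array(d["mount"])
Rt=R.from_euler('xyz',s["eef_rot"],degrees=True).as_matrix(); T=np.eye(4);T[:3,:3]=Rt;T[:3,3]=s["tcp_pos"]
W=T@m
o=W[:3,3]
def ray(u,v): return W[:3,:3]@np.linalg.inv(K)@np.array([u,v,1])
E=np.array([.4916,.2014,.1554])
c=np.linalg.inv(W)@np.r_[E,1]; print("pred",(K@c[:3]/c[2]).round(1),c[2])
for h in(.1554,): 
    for u in [(313.9,255),(304.3,255),(323.4,255)]:
        q=ray(*u); print(u,(o+q*(h-o[2])/q[2]).round(4))
# yaw: body top edges, z of body top edge = .110*cos=.107
def at(u,h): q=ray(*u); return o+q*(h-o[2])/q[2]
z=lambda x,y:(270+x/4,105+y/4)
for n,a,b,h in [("green",z(183,48),(270+162/3.5,200+360/3.5),.1085),("blue",z(252,108),(270+220/3.5,200+360/3.5),.1085),("red",z(318,76),(270+275/3.5,200+260/3.5),.1085)]:
    A,B=at(a,h),at(b,h); dd=A-B; print(n,A.round(4),B.round(4),"yaw",np.degrees(np.arctan2(dd[1],dd[0]))+90)
```

```text
pred [319.2 254.4   1. ] 0.22522543597375116
(313.9, 255) [0.491  0.2046 0.1554]
(304.3, 255) [0.4907 0.2104 0.1554]
(323.4, 255) [0.4914 0.1988 0.1554]
green [0.5724 0.2026 0.1085] [0.4396 0.1855 0.1085] yaw 97.35067808581395
blue [0.5645 0.1896 0.1085] [0.4398 0.1724 0.1085] yaw 97.83490430960842
red [0.5712 0.1787 0.1085] [0.4633 0.1632 0.1085] yaw 98.19620559244379
```

Run:
```python
from go import *
yaw=np.radians(97.5);bx,by,bz=axes(yaw,.24)
E=np.array([.4905,.204,.1554])
print(sensors.get_state()["gripper_width"])
plan(E+.01*bz,toolR(yaw,.24))
plan(E-.042*bz,toolR(yaw,.24))
```

```text
0.057539985015902545
rows cm [ 0.04 -0.81 -4.75] rv [ 0.0037 -0.0019  0.0013]  | [0.57 0.01 1.3 ]
rows cm [ 0.21 -2.04 -9.8 ] rv [ 0.0037 -0.0019  0.0013]  | [0.57 0.01 1.3 ]
```

```bash
python3 -m handwheel '[0,-0.3,-2,0,0,0,0,-0.8,-4,0.004,-0.002,0,0.1,-1.1,-6,0.004,-0.002,0,0.1,-1.4,-7.2,0.004,-0.002,0,0.2,-1.65,-8.2,0.004,-0.002,0,0.2,-1.85,-9,0.004,-0.002,0,0.2,-2.04,-9.8,0.004,-0.002,0,0.2,-2.04,-9.8,0.004,-0.002,0]' 130
python3 - <<'E'
from go import *
import pickle
s=st(); d=shot("wrist","w2.png"); d=shot("scene","s2.png")
yaw=np.radians(97.5);bx,by,bz=axes(yaw,.24)
E=np.array([.4905,.204,.1554])
plan(E-.042*bz,toolR(yaw,.24))
import cv2
cv2.imwrite("pics/s2z.png",cv2.resize(cv2.imread("pics/s2.png")[130:280,140:290],None,fx=4,fy=4))
E
```

```text
time_s: 2.2
tcp_pos: [0.4914, 0.1937, 0.1139]
eef_rot: [166.2, 0.1, 7.4]
contact_force: [0.7, -0.5, 0.2]
gripper_width: 0.0432
time_s 2.2
tcp_pos [0.4914 0.1937 0.1139]
eef_rot [1.662253e+02 5.010000e-02 7.412200e+00]
contact_force [ 0.733  -0.5449  0.1852]
moment [ 0.7375  0.1506 -0.0204]
gripper_width 0.0432
joints [ 50.1729  15.9922 -28.5027  12.1905 -55.6025  39.4525]
rows cm [-0.01 -0.01 -0.02] rv [-0.0004  0.0003  0.0012]  | [ 0.31 -0.17 -0.7 ]
```

View pics/w2.png

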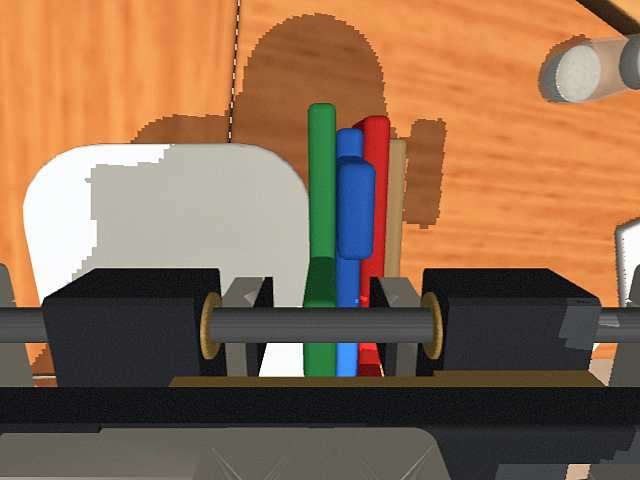

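View pics/s2z.png

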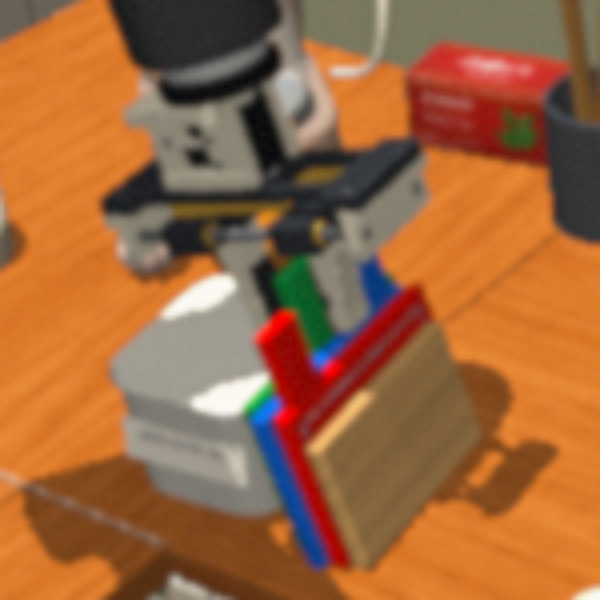

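The jaws straddle the green tab: it spans cols 304–337 and the fingers are at 273 and 370, so it is centred. Nothing has been disturbed, so I'm closing now.

```bash
python3 -m handwheel '[0,0,0,0,0,0,0,0,0,0,0,0,0,0,0,0,0,0,0,0,0,0,0,0,0,0,0,0,0,0,0,0,0,0,0,0,0,0,0,0,0,0]' 255 30
python3 - <<'E'
from go import *
s=st()
E
```

```text
time_s: 3.0
tcp_pos: [0.492, 0.1935, 0.1153]
eef_rot: [166.2, -0.0, 7.4]
contact_force: [-0.0, -2.4, 5.5]
gripper_width: 0.0121
time_s 3.0
tcp_pos [0.492  0.1935 0.1153]
eef_rot [ 1.66189e+02 -1.21000e-02  7.43620e+00]
contact_force [-0.0233 -2.4244  5.4631]
moment [-1.435  -0.1612 -0.007 ]
gripper_width 0.0121
joints [ 50.156   15.915  -28.4266  12.2619 -55.7359  39.4639]
```

```bash
python3 -m handwheel '[0,0.05,0.2,0,0,0,0,0.1,0.4,0,0,0,-0.02,0.15,0.6,0,0,0,-0.03,0.2,0.8,0,0,0,-0.03,0.25,1,0,0,0,-0.03,0.25,1,0,0,0]'
python3 - <<'E'
from go import *
s=st(); d=shot("wrist","w3.png"); d=shot("scene","s3.png")
import cv2
cv2.imwrite("pics/s3z.png",cv2.resize(cv2.imread("pics/s3.png")[130:280,140:290],None,fx=4,fy=4))
E
```

```text
time_s: 3.6
tcp_pos: [0.4916, 0.196, 0.1256]
eef_rot: [166.2, -0.0, 7.4]
contact_force: [-0.6, -3.4, -0.8]
gripper_width: 0.0119
time_s 3.6
tcp_pos [0.4916 0.196  0.1256]
eef_rot [ 1.661772e+02 -2.600000e-03  7.436500e+00]
contact_force [-0.6377 -3.3512 -0.8421]
moment [-0.3062  0.4258 -0.0474]
gripper_width 0.0119
joints [ 50.3799  15.342  -27.5531  12.0115 -57.1989  39.6409]
```

View pics/w3.png

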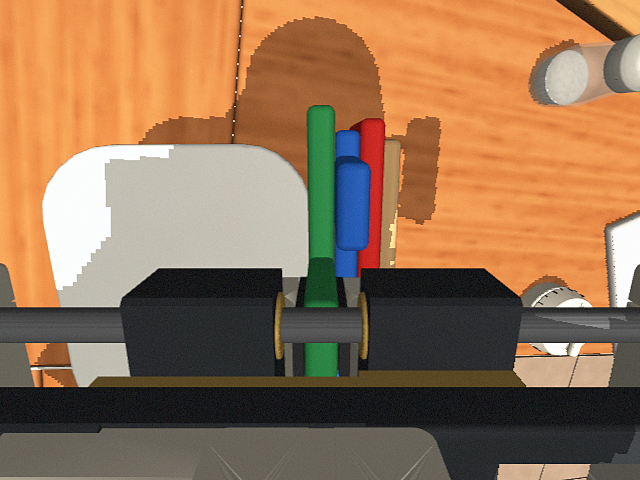

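View pics/s3z.png

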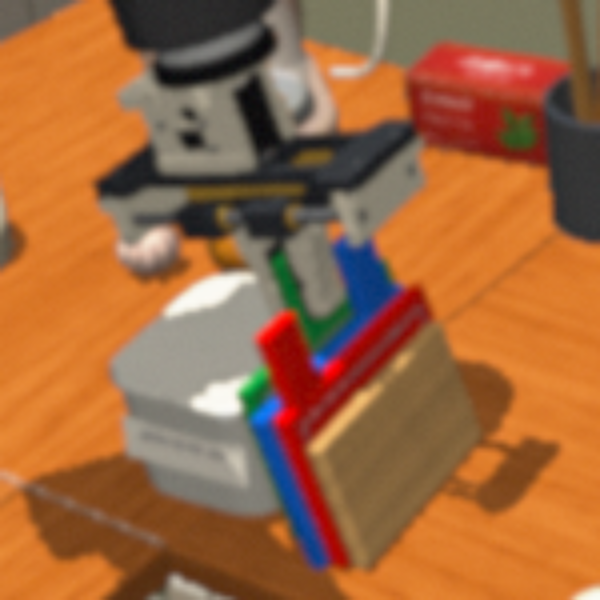

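```bash
python3 -m handwheel '[-0.02,0.15,0.6,0,0,0,-0.04,0.29,1.2,0,0,0,-0.06,0.44,1.8,0,0,0,-0.08,0.58,2.4,0,0,0,-0.1,0.73,3,0,0,0,-0.12,0.87,3.6,0,0,0,-0.14,1.02,4.2,0,0,0,-0.14,1.02,4.2,0,0,0]'
python3 -c "
from go import *
plan([.4889,.217,.212],toolR(np.radians(97.45),.241))
st()"
```

```text
time_s: 4.5
tcp_pos: [0.4907, 0.2066, 0.1686]
eef_rot: [166.2, -0.1, 7.5]
contact_force: [0.6, -2.4, -0.2]
gripper_width: 0.0119
rows cm [-0.18  1.04  4.34] rv [-0.0006  0.0014 -0.0003]  | [ 0.62 -2.37 -0.18]
time_s 4.5
tcp_pos [0.4907 0.2066 0.1686]
eef_rot [ 1.662135e+02 -8.260000e-02  7.464800e+00]
contact_force [ 0.6179 -2.366  -0.1772]
moment [-0.3651 -0.024   0.1533]
gripper_width 0.0119
joints [ 51.2751  13.1802 -23.7417  11.1811 -63.1062  40.2336]
```

```bash
python3 -m handwheel '[-0.02,0.15,0.6,0,0,0,-0.04,0.29,1.2,0,0,0,-0.06,0.44,1.8,0,0,0,-0.08,0.58,2.4,0,0,0,-0.11,0.73,3,0,0,0,-0.13,0.87,3.6,0,0,0,-0.17,1.04,4.34,0,0,0,-0.17,1.04,4.34,0,0,0]'
python3 - <<'E'
from go import *
s=st(); d=shot("wrist","w4.png"); d=shot("scene","s4.png")
import cv2
cv2.imwrite("pics/s4z.png",cv2.resize(cv2.imread("pics/s4.png")[100:280,140:290],None,fx=3.3,fy=3.3))
E
```

```text
time_s: 5.3
tcp_pos: [0.4897, 0.2184, 0.2134]
eef_rot: [166.3, -0.2, 7.5]
contact_force: [0.2, 1.1, -1.9]
gripper_width: 0.0117
time_s 5.3
tcp_pos [0.4897 0.2184 0.2134]
eef_rot [166.3499  -0.2209   7.4924]
contact_force [ 0.1637  1.1422 -1.9496]
moment [ 1.1618  0.0881 -0.0232]
gripper_width 0.0117
joints [ 52.1896  11.3676 -19.5067  10.5164 -68.9932  40.6485]
```

View pics/s4z.png

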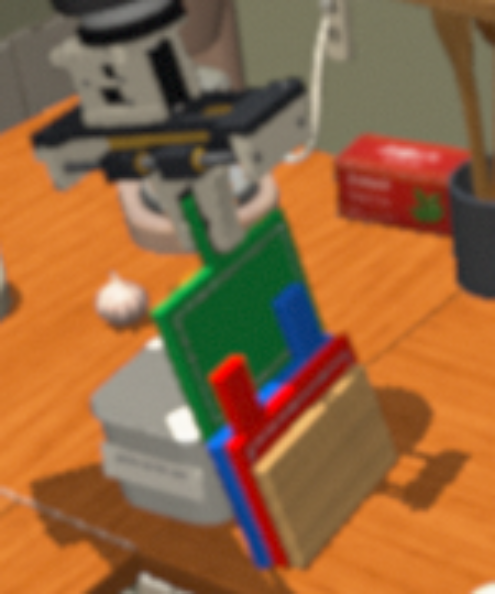

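View pics/w4.png

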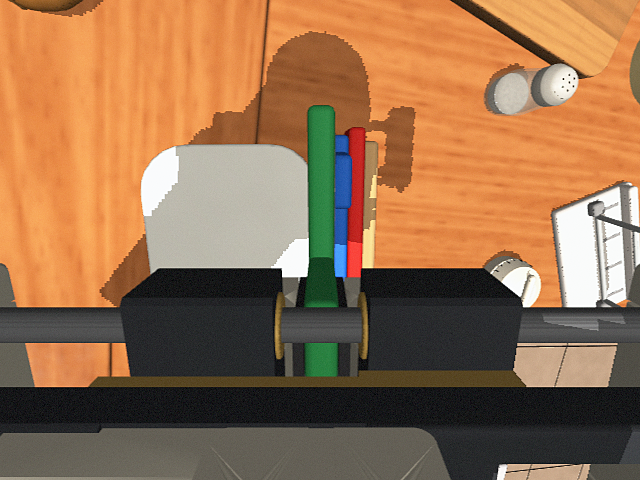

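```bash
python3 -m handwheel '[-0.03,0.25,-0.05,0,0,0,-0.07,0.5,-0.1,0,0,0,-0.1,0.75,-0.15,0,0,0,-0.13,1.0,-0.2,0,0,0,-0.16,1.2,-0.2,0,0,0,-0.19,1.4,-0.2,0,0,0,-0.2,1.55,-0.2,0,0,0,-0.21,1.7,-0.2,0,0,0]'
python3 - <<'E'
from go import *
s=st(); d=shot("wrist","w5.png"); d=shot("scene","s5.png")
import cv2
cv2.imwrite("pics/s5z.png",cv2.resize(cv2.imread("pics/s5.png")[100:280,140:290],None,fx=3.3,fy=3.3))
E
```

```text
time_s: 6.2
tcp_pos: [0.487, 0.2348, 0.2103]
eef_rot: [166.3, -0.1, 7.5]
contact_force: [0.6, -0.0, -3.1]
gripper_width: 0.0119
time_s 6.2
tcp_pos [0.487  0.2348 0.2103]
eef_rot [ 1.662873e+02 -1.315000e-01  7.473200e+00]
contact_force [ 0.6146 -0.042  -3.1496]
moment [ 1.1393  0.2259 -0.0092]
gripper_width 0.0119
joints [ 53.4716  12.218  -18.7382  10.2446 -69.2176  39.4885]
```

View pics/s5z.png

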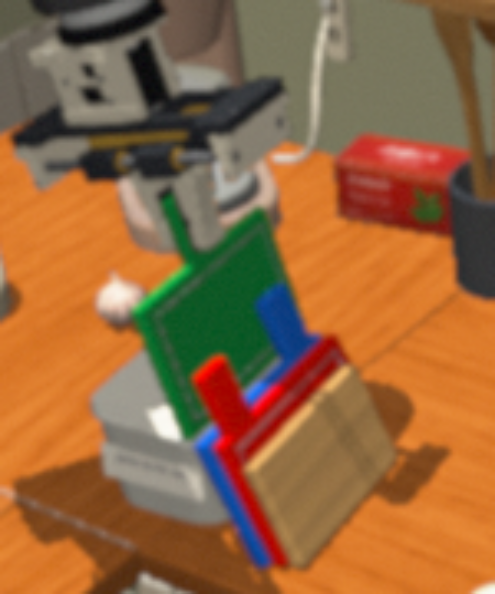

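View pics/w5.png

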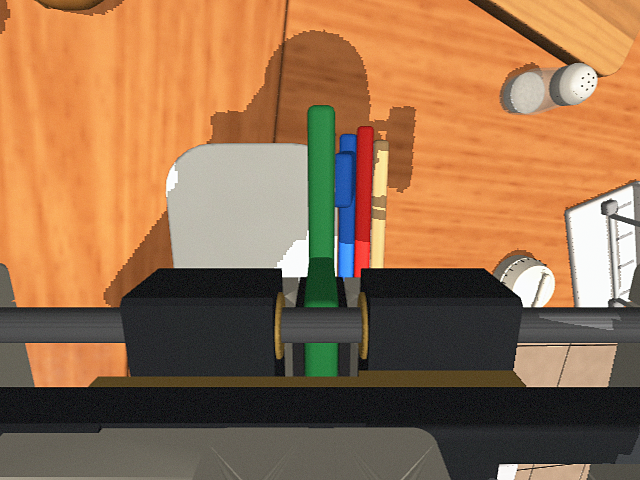

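```bash
python3 -m handwheel '[-0.03,0.2,0.8,0,0,0,-0.07,0.5,2,0,0,0,-0.12,0.9,3.8,0,0,0,-0.16,1.3,5.6,0,0,0,-0.2,1.6,7,0,0,0,-0.25,2,8.4,0,0,0,-0.25,2,9.5,0,0,0,-0.25,2,9.5,0,0,0]'
python3 - <<'E'
from go import *
s=st(); shot("top","t6.png")
import cv2
a=cv2.imread("pics/top0.png")
cv2.imwrite("pics/z5.png",cv2.resize(a[233:328,318:403],None,fx=6.3,fy=6.3,interpolation=cv2.INTER_CUBIC))
E
```

```text
time_s: 7.1
tcp_pos: [0.4852, 0.2554, 0.3075]
eef_rot: [166.4, -0.3, 7.5]
contact_force: [-0.2, -0.2, -3.2]
gripper_width: 0.012
time_s 7.1
tcp_pos [0.4852 0.2554 0.3075]
eef_rot [166.4062  -0.2928   7.503 ]
contact_force [-0.1727 -0.2469 -3.2376]
moment [ 0.9617  0.1639 -0.0013]
gripper_width 0.012
joints [ 54.9676   9.7681  -8.6668   9.4579 -81.5904  40.2919]
```

View pics/z5.png

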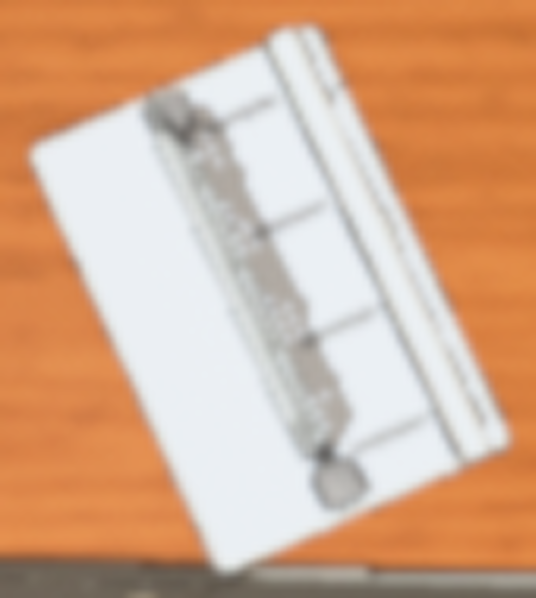

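View pics/t6.png

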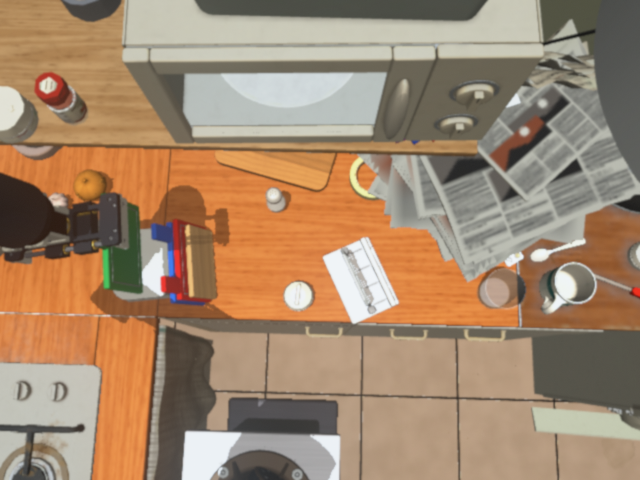

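Run:
```python
from tri import *
z=lambda x,y:np.array([318+x/6.3,233+y/6.3])
g=lambda x,y,h:planepix(Pt,z(x,y),h)
c=[g(30,152,.012),g(225,572,.012)]
ey=(c[1]-c[0]); print("len",np.linalg.norm(ey)); ey/=np.linalg.norm(ey); ex=np.array([ey[1],-ey[0]]); print("yaw",np.degrees(np.arctan2(ex[1],ex[0])),ex)
o=(c[0]+c[1])/2; print("mid back edge",o)
for n,p in [("backedge1",c[0]),("be2",c[1]),("lipdark a",g(270,45,.012)),("lipdark b",g(462,465,.012)),("lipdark26 a",g(270,45,.026)),("lipdark26 b",g(462,465,.026)),("lip outer top a",g(320,28,.026)),("lip outer top b",g(510,440,.026)),
 ("hinge a",g(170,105,.016)),("hinge b",g(340,482,.016)),("bar a",g(165,135,.112)),("bar b",g(305,450,.112)),("slot a",g(275,100,.012)),("slot a2",g(225,125,.012)),("slot d",g(425,418,.012)),("slot d2",g(355,450,.012))]:
    d=p-o; print(n,p.round(4),"sx %.1f sy %.1f mm"%(d@ex*1e3,d@ey*1e3))
# edge slopes
print(np.degrees(np.arctan2(*(g(462,465,.026)-g(270,45,.026))[::-1])),np.degrees(np.arctan2(*(c[1]-c[0])[::-1])))
```

```text
len 0.15652546440804121
yaw 116.13107606293033 [-0.44042618  0.89778883]
mid back edge [ 0.44648321 -0.14920114]
backedge1 [ 0.5167 -0.1147] sx 0.0 sy -78.3 mm
be2 [ 0.3762 -0.1837] sx 0.0 sy 78.3 mm
lipdark a [ 0.5565 -0.1964] sx -90.8 sy -78.0 mm
lipdark b [ 0.4142 -0.2628] sx -87.7 sy 79.0 mm
lipdark26 a [ 0.5536 -0.1954] sx -88.6 sy -75.8 mm
lipdark26 b [ 0.4129 -0.2611] sx -85.6 sy 79.4 mm
lip outer top a [ 0.56   -0.2123] sx -106.7 sy -74.1 mm
lip outer top b [ 0.4216 -0.277 ] sx -103.8 sy 78.6 mm
hinge a [ 0.5337 -0.1622] sx -50.1 sy -72.6 mm
hinge b [ 0.407  -0.2215] sx -47.5 sy 67.3 mm
bar a [ 0.5061 -0.1566] sx -32.9 sy -50.2 mm
bar b [ 0.4083 -0.2018] sx -30.4 sy 57.5 mm
slot a [ 0.5372 -0.1983] sx -84.1 sy -59.9 mm
slot a2 [ 0.528  -0.1813] sx -64.7 sy -59.1 mm
slot d [ 0.4296 -0.2503] sx -83.3 sy 59.7 mm
slot d2 [ 0.4182 -0.2268] sx -57.2 sy 59.6 mm
-154.9751801215239 -153.8689239370697
```

```bash
cat > tgt.py <<'E'
from go import *
YAW=np.radians(115.6); ex,ey,_=axes(YAW,0.)
L=np.array([.4777,-.2140,.012])
D=.1190
def tcp(sx,h,t,sy=0.):
    """foot mid at sx(mm from ledge mid), height h mm of LOWEST edge above ledge, tilt t"""
    bx,by,bz=axes(YAW,t)
    F=L+ex*sx/1e3+ey*sy/1e3+np.array([0,0,h/1e3+.006*abs(np.sin(t))])
    return F+D*bz
E
python3 - <<'E'
from tgt import *
s=st()
plan(tcp(3,150,.1),toolR(YAW,.1))
E
```

```text
time_s 7.15
tcp_pos [0.4847 0.2551 0.3062]
eef_rot [166.3671  -0.2066   7.4828]
contact_force [-0.2268 -0.3284 -2.8898]
moment [ 1.02    0.171  -0.0339]
gripper_width 0.0122
joints [ 54.9595   9.8082  -8.7776   9.4203 -81.5275  40.2814]
rows cm [ -1.34 -45.56  -2.52] rv [0.1318 0.0429 0.316 ]  | [-0.23 -0.33 -2.89]
```

```bash
python3 -m handwheel '[0,-2,0.5,0,0,0,-0.2,-5,0.5,0.01,0,0.03,-0.3,-9,0.5,0.02,0.01,0.06,-0.5,-13,0.5,0.04,0.01,0.1,-0.6,-17,0.5,0.05,0.02,0.14,-0.7,-21,0.2,0.07,0.02,0.18,-0.8,-25,0,0.08,0.03,0.21,-0.9,-28,0,0.09,0.03,0.23]'
python3 - <<'E'
from tgt import *
s=st()
plan(tcp(3,150,.1),toolR(YAW,.1))
E
```

```text
time_s: 7.95
tcp_pos: [0.4741, -0.0279, 0.3057]
eef_rot: [171.8, 0.3, 20.7]
contact_force: [1.2, 0.1, -2.9]
gripper_width: 0.0116
time_s 7.95
tcp_pos [ 0.4741 -0.0279  0.3057]
eef_rot [171.7941   0.282   20.6807]
contact_force [ 1.1819  0.1007 -2.9326]
moment [0.5407 0.0659 0.0279]
gripper_width 0.0116
joints [ 27.4198  -3.1064 -21.5328   8.4892 -73.0003  80.6938]
rows cm [ -0.28 -17.27  -2.47] rv [0.0417 0.0125 0.0857]  | [ 1.18  0.1  -2.93]
```

```bash
python3 -m handwheel '[0,-3,0,0.01,0,0.02,-0.1,-6,-0.5,0.02,0,0.04,-0.2,-9,-1,0.03,0.01,0.06,-0.2,-12,-1.5,0.04,0.01,0.086,-0.2,-14.5,-2,0.042,0.012,0.086,-0.3,-16.5,-2.4,0.042,0.012,0.086,-0.3,-17.3,-2.5,0.042,0.012,0.086,-0.3,-17.3,-2.5,0.042,0.012,0.086]'
python3 - <<'E'
from tgt import *
import pickle,cv2
s=st()
plan(tcp(3,150,.1),toolR(YAW,.1))
for n in("scene","top","wrist"):
    s=sensors.get_state(); d=shot(n,n+"7.png"); pickle.dump((s,d),open(n+"7.pkl","wb"))
a=cv2.imread("pics/scene7.png")[180:350,250:410]; cv2.imwrite("pics/s7z.png",cv2.resize(a,None,fx=3.5,fy=3.5,interpolation=cv2.INTER_CUBIC))
E
```

```text
time_s: 8.75
tcp_pos: [0.47, -0.202, 0.2801]
eef_rot: [174.3, 0.1, 25.5]
contact_force: [0.6, -1.1, -1.7]
gripper_width: 0.0118
time_s 8.75
tcp_pos [ 0.47   -0.202   0.2801]
eef_rot [1.743094e+02 5.120000e-02 2.549280e+01]
contact_force [ 0.6046 -1.1108 -1.6875]
moment [0.3927 0.16   0.0047]
gripper_width 0.0118
joints [  2.9124   0.3855 -20.0687   5.7085 -67.5027 110.4912]
rows cm [0.12 0.14 0.09] rv [-0.0002 -0.0011  0.0019]  | [ 0.6  -1.11 -1.69]
```

View pics/s7z.png

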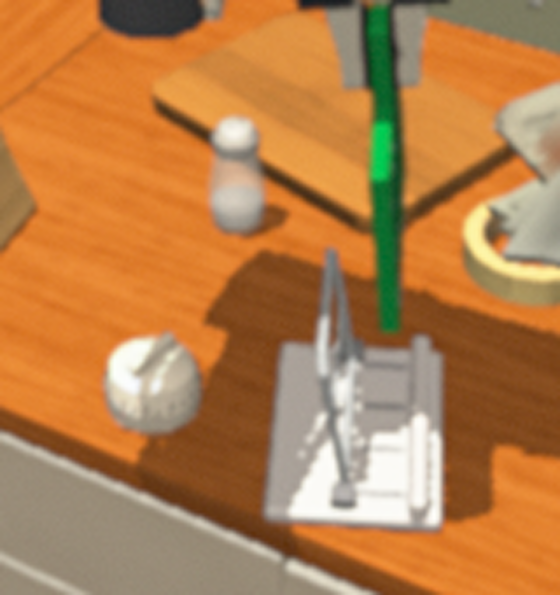

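View pics/wrist7.png

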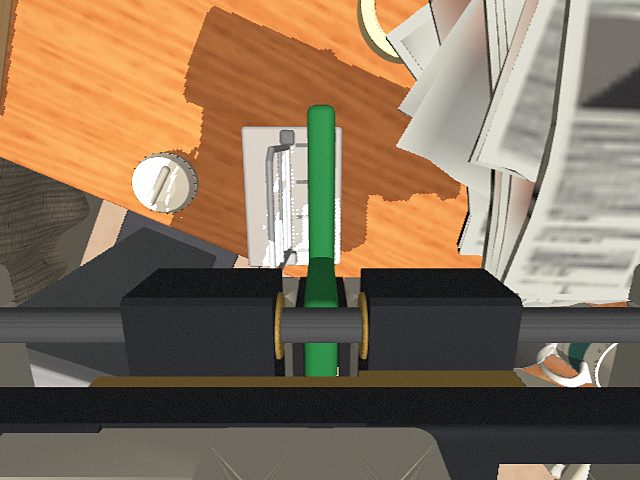

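View pics/top7.png

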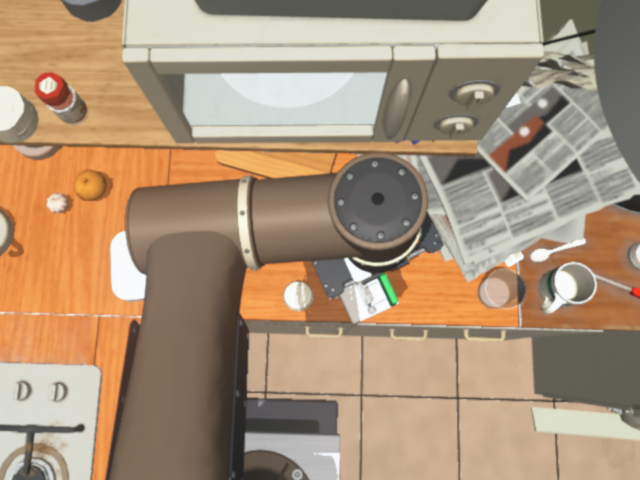

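```bash
cat > wr.py <<'E'
from tgt import *
import pickle
def cam(f):
    s,d=pickle.load(open(f,"rb")); K=d["camera_matrix"]
    T=np.eye(4);T[:3,:3]=R.from_euler('xyz',s["eef_rot"],degrees=True).as_matrix();T[:3,3]=s["tcp_pos"]
    W=T@np.array(d["mount"]); return K,W,s
def at(K,W,u,h):
    o=W[:3,3];q=W[:3,:3]@np.linalg.inv(K)@np.array([u[0],u[1],1]); return o+q*(h-o[2])/q[2]
def loc(P): d=P-L; return np.array([d@ex,d@ey,d[2]])*1e3
def pr(K,W,P): c=np.linalg.inv(W)@np.r_[P,1]; v=K@c[:3]; return v[:2]/v[2]
E
python3 - <<'E'
from wr import *
import cv2
K,W,s=cam("wrist7.pkl")
a=cv2.imread("pics/wrist7.png")
cv2.imwrite("pics/w7z.png",cv2.resize(a[95:280,235:350],None,fx=4.5,fy=3.2,interpolation=cv2.INTER_CUBIC))
# predicted foot via scene camera
bx,by,bz=axes(YAW,.1)
M=R.from_euler('xyz',s["eef_rot"],degrees=True).as_matrix(); bx=-M[:,1];bz=-M[:,2];by=np.cross(bz,bx)
F=s["tcp_pos"]-D*bz
ss,d=pickle.load(open("scene7.pkl","rb"));C=d["camera_from_world"]
def ps(P): c=d["camera_matrix"]@(np.array(C)@np.r_[P,1])[:3]; return c[:2]/c[2]
for n,P in [("near foot corner -",F+by*.0825-bx*.006),("near foot corner +",F+by*.0825+bx*.006),("near top -",F+by*.0825-bx*.006+bz*.11),("near top +",F+by*.0825+bx*.006+bz*.11)]:
    p=ps(P); print(n,p.round(1),"zoom",((p-[250,180])*3.5).round())
E
```

```text
near foot corner - [363.1 275.9] zoom [396. 336.]
near foot corner + [357. 276.] zoom [374. 336.]
near top - [359.9 230.6] zoom [385. 177.]
near top + [353.4 230.8] zoom [362. 178.]
```

View pics/w7z.png

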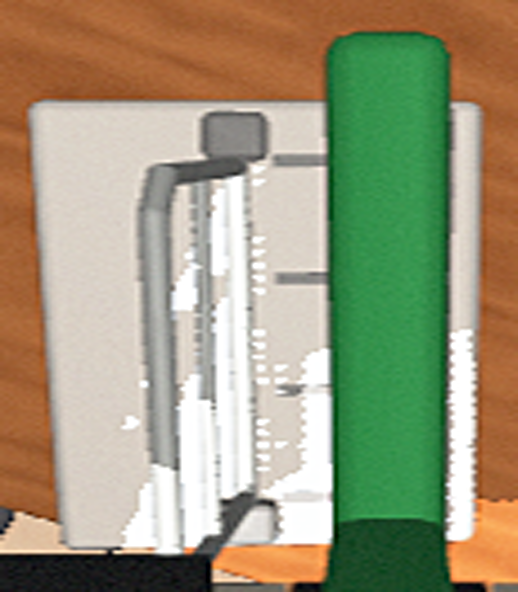

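Run:
```python
from wr import *
K,W,s=cam("wrist7.pkl")
z=lambda x,y:(235+x/4.5,95+y/3.2)
for n,u,h in [("back far",z(32,103),.012),("lip outer far",z(481,105),.026),("lip inner top",z(452,110),.026),("lip inner bot",z(452,110),.012),("knuckle",z(235,135),.018),("bar",z(160,190),.110),("bar low",z(160,400),.11),("back near",z(66,545),.012),("slot1 y",z(300,160),.012),("slot2",z(300,277),.012)]:
    print(n,loc(at(K,W,u,h)).round(1))
M=R.from_euler('xyz',s["eef_rot"],degrees=True).as_matrix(); print("foot",loc(s["tcp_pos"]+M[:,2]*D).round(1), "tilt",np.arccos(-M[2,2]))
# board body top far end columns vs predicted
bx=-M[:,1];bz=-M[:,2];by=np.cross(bz,bx);F=s["tcp_pos"]-D*bz
for sgn in(-1,1): 
  p=pr(K,W,F+bz*.11-by*.0825+sgn*bx*.006); print(p.round(1),"zoom",(p[0]-235)*4.5,(p[1]-95)*3.2)
```

```text
back far [ 73.8 -79.1   0. ]
lip outer far [-31.7 -78.3  14. ]
lip inner top [-24.8 -76.7  14. ]
lip inner bot [-26.7 -77.    0. ]
knuckle [ 26.1 -68.7   6. ]
bar [ 41.6 -54.7  98. ]
bar low [43.6  1.8 98. ]
back near [73.4 76.5  0. ]
slot1 y [ 10.5 -60.5   0. ]
slot2 [ 11.  -20.6   0. ]
foot [  3.1   0.6 150.2] tilt 0.09973017630479392
[337.6 103.9] zoom 461.61472543192565 28.55748186869587
[308.9 103.9] zoom 332.74000406209916 28.57747703270943
```

```bash
sed -i 's/^L=.*/L=np.array([.4777,-.2140,.012])+ex*.0015/' tgt.py
python3 - <<'E'
from tgt import *
plan(tcp(5,150,.1),toolR(YAW,.1)); plan(tcp(5,12,.1),toolR(YAW,.1))
E
```

```text
rows cm [-0.12  0.31  0.02] rv [-0.0004  0.0005 -0.0005]  | [-0.47  0.01 -2.24]
rows cm [ -0.12   0.31 -13.78] rv [-0.0004  0.0005 -0.0005]  | [-0.47  0.01 -2.24]
```

```bash
python3 -m handwheel '[-0.1,0.3,-1,0,0,0,-0.1,0.3,-3.5,0,0,0,-0.1,0.3,-6,0,0,0,-0.1,0.3,-8.5,0,0,0,-0.1,0.3,-10.5,0,0,0,-0.1,0.3,-12.3,0,0,0,-0.1,0.3,-13.4,0,0,0,-0.1,0.3,-13.8,0,0,0]'
python3 - <<'E'
from wr import *
import cv2
plan(tcp(5,12,.1),toolR(YAW,.1));plan(tcp(5,0,.1),toolR(YAW,.1))
for n in("scene","wrist"):
    s=sensors.get_state(); d=shot(n,n+"8.png"); pickle.dump((s,d),open(n+"8.pkl","wb"))
print(s["moment"].round(3),s["contact_force"].round(2))
a=cv2.imread("pics/scene8.png")[180:350,250:410]; cv2.imwrite("pics/s8z.png",cv2.resize(a,None,fx=3.5,fy=3.5,interpolation=cv2.INTER_CUBIC))
E
```

```text
time_s: 9.7
tcp_pos: [0.4693, -0.1969, 0.1415]
eef_rot: [174.3, 0.1, 25.7]
contact_force: [0.1, 0.2, -2.4]
gripper_width: 0.0121
rows cm [ 0.05 -0.05  0.15] rv [-0.0004 -0.0013 -0.0013]  | [ 0.08  0.21 -2.4 ]
rows cm [ 0.05 -0.05 -1.05] rv [-0.0004 -0.0013 -0.0013]  | [ 0.08  0.21 -2.4 ]
[ 0.293  0.25  -0.   ] [-0.43  0.   -2.44]
```

View pics/s8z.png

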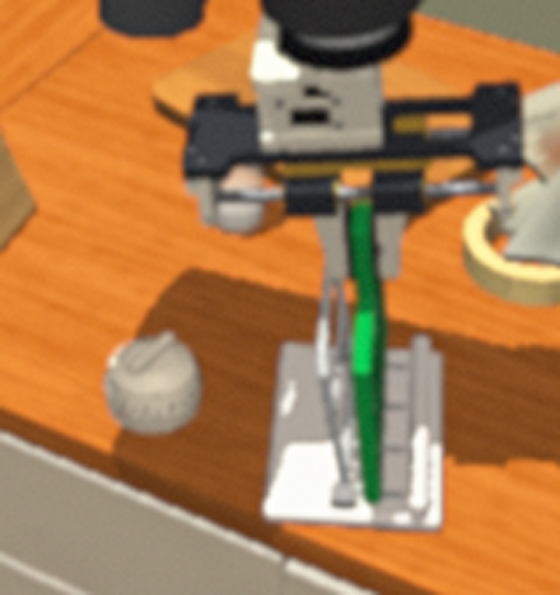

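View pics/wrist8.png

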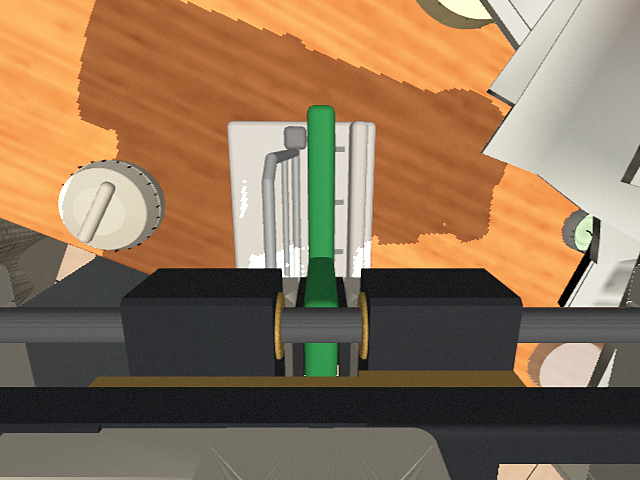

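```bash
python3 -m handwheel '[0.05,-0.05,-0.2,0,0,0,0.05,-0.05,-0.4,0,0,0,0.05,-0.05,-0.55,0,0,0,0.05,-0.05,-0.65,0,0,0,0.05,-0.05,-0.75,0,0,0,0.05,-0.05,-0.8,0,0,0]'
python3 -m handwheel '[0,0,-0.1,0,0,0,0,0,-0.15,0,0,0,0,0,-0.15,0,0,0]'
python3 -m handwheel '[0,0,-0.1,0,0,0,0,0,-0.15,0,0,0,0,0,-0.15,0,0,0]'
```

```text
time_s: 10.4
tcp_pos: [0.4704, -0.1977, 0.1345]
eef_rot: [174.3, -0.0, 25.7]
contact_force: [-0.3, -0.3, -2.4]
gripper_width: 0.0119
time_s: 10.7
tcp_pos: [0.4704, -0.1977, 0.1329]
eef_rot: [174.3, 0.0, 25.7]
contact_force: [-0.9, -0.7, -2.3]
gripper_width: 0.0119
time_s: 11.0
tcp_pos: [0.4703, -0.1977, 0.1313]
eef_rot: [174.3, 0.0, 25.7]
contact_force: [-0.5, 0.3, -2.2]
gripper_width: 0.012
```

```bash
python3 -m handwheel '[0,0,-0.1,0,0,0,0,0,-0.12,0,0,0,0,0,-0.12,0,0,0]'
python3 -m handwheel '[0,0,-0.08,0,0,0,0,0,-0.1,0,0,0,0,0,-0.1,0,0,0]'
```

```text
time_s: 11.3
tcp_pos: [0.4703, -0.1977, 0.1301]
eef_rot: [174.3, 0.0, 25.7]
contact_force: [0.4, 0.7, -2.5]
gripper_width: 0.0118
time_s: 11.6
tcp_pos: [0.4705, -0.1978, 0.1295]
eef_rot: [174.3, -0.0, 25.7]
contact_force: [-1.7, 1.6, 4.0]
gripper_width: 0.0117
```

```bash
cat > tip.py <<'E'
from tgt import *
s=sensors.get_state(); M=R.from_euler('xyz',s["eef_rot"],degrees=True).as_matrix()
bx=-M[:,1];bz=-M[:,2]; p=np.array(s["tcp_pos"]); P=p-.1178*bz+.006*bx
t=np.arctan2(bz@ex,bz[2]); print("tilt",t.round(4),"pivot",P.round(4),"F",np.round(s["contact_force"],2),"M",np.round(s["moment"],3))
for d in np.arange(.02,.26,.02):
    q=P+R.from_rotvec(ey*d).apply(p-P)-p; print(d.round(2),(q*100).round(2),(ey*d).round(4))
E
python3 tip.py
```

```text
tilt 0.1 pivot [ 0.473  -0.203   0.0117] F [-1.69  1.56  3.99] M [ 0.663  0.87  -0.06 ]
0.02 [-0.1   0.21 -0.01] [-0.018  -0.0086  0.    ]
0.04 [-0.2   0.42 -0.03] [-0.0361 -0.0173  0.    ]
0.06 [-0.3   0.64 -0.06] [-0.0541 -0.0259  0.    ]
0.08 [-0.41  0.85 -0.08] [-0.0721 -0.0346  0.    ]
0.1 [-0.51  1.06 -0.12] [-0.0902 -0.0432  0.    ]
0.12 [-0.61  1.27 -0.15] [-0.1082 -0.0519  0.    ]
0.14 [-0.71  1.48 -0.2 ] [-0.1263 -0.0605  0.    ]
0.16 [-0.81  1.69 -0.24] [-0.1443 -0.0691  0.    ]
0.18 [-0.91  1.89 -0.29] [-0.1623 -0.0778  0.    ]
0.2 [-1.01  2.1  -0.35] [-0.1804 -0.0864  0.    ]
0.22 [-1.1   2.31 -0.41] [-0.1984 -0.0951  0.    ]
0.24 [-1.2   2.51 -0.48] [-0.2164 -0.1037  0.    ]
```

```bash
python3 -m handwheel '[-0.1,0.21,0.03,-0.018,-0.0086,0,-0.2,0.42,0.01,-0.0361,-0.0173,0,-0.3,0.64,-0.02,-0.0541,-0.0259,0,-0.41,0.85,-0.04,-0.0721,-0.0346,0,-0.51,1.06,-0.08,-0.0902,-0.0432,0,-0.51,1.06,-0.08,-0.0902,-0.0432,0]'
python3 tip.py
```

```text
time_s: 12.2
tcp_pos: [0.4649, -0.1869, 0.1285]
eef_rot: [168.5, 0.0, 25.7]
contact_force: [0.3, 0.4, -2.7]
gripper_width: 0.0118
tilt 0.2002 pivot [ 0.4724 -0.2027  0.0118] F [ 0.33  0.37 -2.68] M [0.753 0.352 0.065]
0.02 [-0.1   0.21 -0.04] [-0.018  -0.0086  0.    ]
0.04 [-0.2   0.42 -0.08] [-0.0361 -0.0173  0.    ]
0.06 [-0.3   0.63 -0.13] [-0.0541 -0.0259  0.    ]
0.08 [-0.4   0.84 -0.18] [-0.0721 -0.0346  0.    ]
0.1 [-0.5   1.04 -0.23] [-0.0902 -0.0432  0.    ]
0.12 [-0.6   1.25 -0.29] [-0.1082 -0.0519  0.    ]
0.14 [-0.7   1.45 -0.36] [-0.1263 -0.0605  0.    ]
0.16 [-0.79  1.66 -0.43] [-0.1443 -0.0691  0.    ]
0.18 [-0.89  1.86 -0.5 ] [-0.1623 -0.0778  0.    ]
0.2 [-0.99  2.06 -0.58] [-0.1804 -0.0864  0.    ]
0.22 [-1.08  2.26 -0.66] [-0.1984 -0.0951  0.    ]
0.24 [-1.18  2.46 -0.75] [-0.2164 -0.1037  0.    ]
```

```bash
python3 -m handwheel '[-0.05,0.1,-0.05,-0.009,-0.0043,0,-0.1,0.21,-0.07,-0.018,-0.0086,0,-0.1,0.21,-0.07,-0.018,-0.0086,0]'
python3 tip.py | head -1
python3 -m handwheel '[-0.05,0.1,-0.03,-0.009,-0.0043,0,-0.1,0.21,-0.05,-0.018,-0.0086,0,-0.1,0.21,-0.05,-0.018,-0.0086,0]'
python3 tip.py|head -1
```

```text
time_s: 12.5
tcp_pos: [0.4641, -0.1847, 0.128]
eef_rot: [167.3, -0.0, 25.8]
contact_force: [1.2, -0.9, 1.0]
gripper_width: 0.0117
tilt 0.2208 pivot [ 0.4728 -0.2026  0.0117] F [ 1.24 -0.91  1.01] M [0.372 0.026 0.069]
time_s: 12.8
tcp_pos: [0.4632, -0.1824, 0.1276]
eef_rot: [166.2, -0.0, 25.8]
contact_force: [0.5, -1.4, -1.3]
gripper_width: 0.0118
tilt 0.2416 pivot [ 0.4729 -0.2025  0.0118] F [ 0.51 -1.39 -1.32] M [0.423 0.041 0.043]
```

Run:
```python
from wr import *
import cv2
for n in("scene","wrist"):
    s=sensors.get_state(); d=shot(n,n+"9.png"); pickle.dump((s,d),open(n+"9.pkl","wb"))
a=cv2.imread("pics/scene9.png")[220:340,310:400]; cv2.imwrite("pics/s9z.png",cv2.resize(a,None,fx=5,fy=5,interpolation=cv2.INTER_CUBIC))
a=cv2.imread("pics/wrist9.png")[90:280,200:400]; cv2.imwrite("pics/w9z.png",cv2.resize(a,None,fx=3.1,fy=3.1,interpolation=cv2.INTER_CUBIC))
```

```text
(no output)
```

View pics/s9z.png

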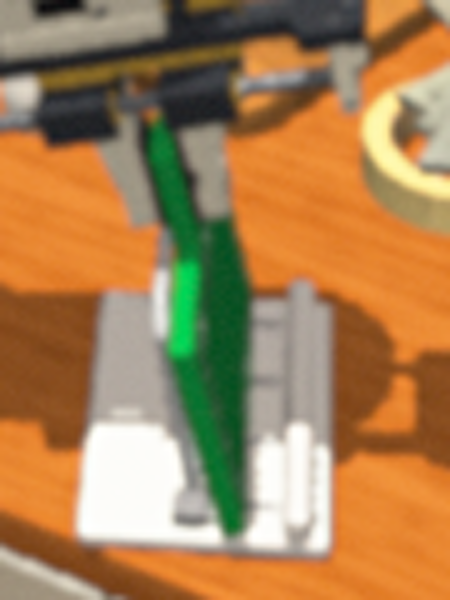

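View pics/w9z.png

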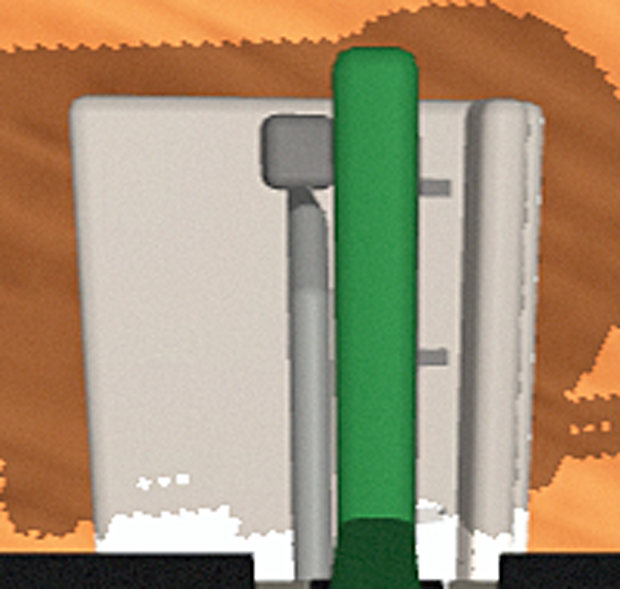

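Top of the board is about 1–2 mm from the wire: the bar's right edge is at zoom col 328 and the board's left edge at 336. I'll keep tipping in small steps.

```bash
python3 -m handwheel '[-0.05,0.1,-0.03,-0.009,-0.0043,0,-0.05,0.1,-0.03,-0.009,-0.0043,0]'
python3 tip.py | head -1
python3 -m handwheel '[-0.05,0.1,-0.03,-0.009,-0.0043,0,-0.05,0.1,-0.03,-0.009,-0.0043,0]'
python3 tip.py|head -1
```

```text
time_s: 13.1
tcp_pos: [0.4629, -0.1816, 0.1274]
eef_rot: [165.6, -0.0, 25.8]
contact_force: [3.1, -5.3, -1.8]
gripper_width: 0.0117
tilt 0.2519 pivot [ 0.4732 -0.2028  0.0118] F [ 3.12 -5.33 -1.81] M [-1.179 -0.84  -0.098]
time_s: 13.3
tcp_pos: [0.4627, -0.1811, 0.1274]
eef_rot: [164.9, 0.0, 25.8]
contact_force: [4.7, -8.9, -2.8]
gripper_width: 0.012
tilt 0.2633 pivot [ 0.4735 -0.2035  0.0121] F [ 4.74 -8.92 -2.79] M [-2.549 -1.423 -0.091]
```

```bash
python3 -m handwheel '[0.04,-0.08,-0.03,0.009,0.0043,0,0.04,-0.08,-0.05,0.009,0.0043,0,0.04,-0.08,-0.05,0.009,0.0043,0]'
python3 tip.py | head -1
```

```text
time_s: 13.6
tcp_pos: [0.4631, -0.1821, 0.1272]
eef_rot: [165.5, -0.0, 25.8]
contact_force: [-1.4, 1.4, 4.1]
gripper_width: 0.0122
tilt 0.2537 pivot [ 0.4735 -0.2035  0.0116] F [-1.41  1.4   4.07] M [ 0.321  0.72  -0.076]
```

```bash
python3 -m handwheel '[-0.02,0.05,0.01,-0.004,-0.002,0,-0.02,0.05,0.01,-0.004,-0.002,0]'
python3 tip.py | head -1
```

```text
time_s: 13.8
tcp_pos: [0.4627, -0.1816, 0.1272]
eef_rot: [165.2, 0.0, 25.8]
contact_force: [1.0, -2.6, -0.7]
gripper_width: 0.0118
tilt 0.2584 pivot [ 0.4733 -0.2034  0.0117] F [ 1.01 -2.57 -0.65] M [ 0.085  0.065 -0.108]
```

```bash
python3 -m handwheel '[0,0,-0.02,0,0,0,0,0,-0.02,0,0,0]'
python3 tip.py | head -1
python3 - <<'E'
from wr import *
import cv2
for n in("scene","wrist"): shot(n,n+"10.png")
a=cv2.imread("pics/scene10.png")[220:340,310:400]; b=cv2.imread("pics/wrist10.png")[90:280,240:370]
cv2.imwrite("pics/c10.png",np.hstack([cv2.resize(a,(375,500),interpolation=cv2.INTER_CUBIC),cv2.resize(b,(342,500),interpolation=cv2.INTER_CUBIC)]))
E
```

```text
time_s: 14.0
tcp_pos: [0.4628, -0.1815, 0.1271]
eef_rot: [165.2, -0.0, 25.8]
contact_force: [-1.0, -1.0, 3.1]
gripper_width: 0.0122
tilt 0.2585 pivot [ 0.4734 -0.2034  0.0117] F [-0.98 -1.    3.07] M [ 0.189  0.507 -0.124]
```

View pics/c10.png

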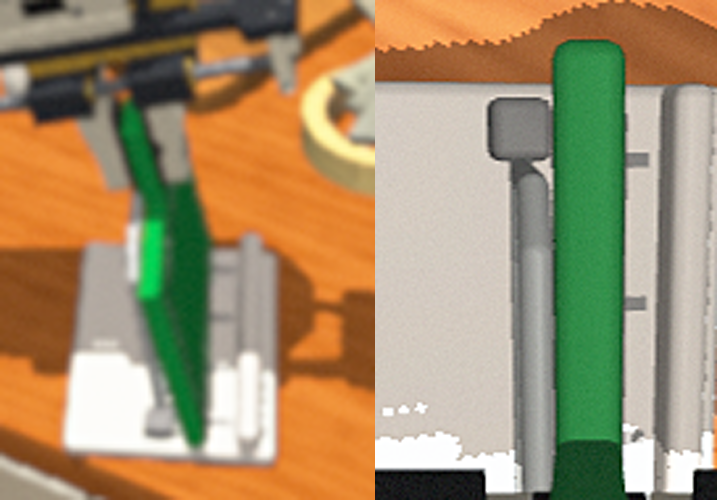

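```bash
python3 -m handwheel '[-0.02,0.04,0,-0.004,-0.002,0,-0.02,0.04,0,-0.004,-0.002,0]'
python3 tip.py | head -1
```

```text
time_s: 14.3
tcp_pos: [0.4627, -0.1813, 0.1271]
eef_rot: [164.9, -0.0, 25.8]
contact_force: [3.6, -5.0, -0.7]
gripper_width: 0.0118
tilt 0.2636 pivot [ 0.4735 -0.2037  0.0118] F [ 3.59 -4.97 -0.69] M [-1.262 -0.634 -0.188]
```

```bash
python3 -m handwheel '[0.01,-0.02,-0.02,0.001,0.0005,0,0.01,-0.02,-0.02,0.001,0.0005,0]'
python3 tip.py | head -1
```

```text
time_s: 14.5
tcp_pos: [0.4629, -0.1815, 0.127]
eef_rot: [165.0, -0.0, 25.8]
contact_force: [-1.5, -0.9, 4.1]
gripper_width: 0.0118
tilt 0.2626 pivot [ 0.4737 -0.2038  0.0117] F [-1.5  -0.87  4.06] M [ 0.365  0.577 -0.237]
```

```bash
python3 -m handwheel '[0,0,0,0,0,0,0,0,0,0,0,0,0,0,0,0,0,0,0,0,0,0,0,0]' 200
python3 tip.py | head -1
python3 - <<'E'
from wr import *
import cv2
for n in("scene","wrist"): shot(n,n+"11.png")
a=cv2.imread("pics/scene11.png")[220:340,310:400]; b=cv2.imread("pics/wrist11.png")[90:380,240:400]
cv2.imwrite("pics/c11.png",np.hstack([cv2.resize(a,(375,500),interpolation=cv2.INTER_CUBIC),cv2.resize(b,(300,500),interpolation=cv2.INTER_CUBIC)]))
bx,by,bz=axes(YAW,.2626); print((bz*5).round(2))
E
```

```text
time_s: 14.9
tcp_pos: [0.4628, -0.1815, 0.1268]
eef_rot: [165.0, -0.0, 25.8]
contact_force: [0.1, -0.1, 0.4]
gripper_width: 0.0188
tilt 0.2624 pivot [ 0.4735 -0.2038  0.0115] F [ 0.09 -0.1   0.4 ] M [ 0.69   0.319 -0.001]
[-0.56  1.17  4.83]
```

View pics/c11.png

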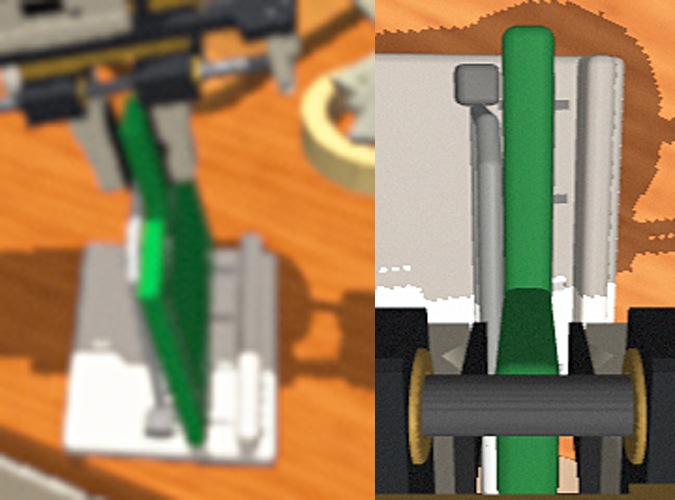

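The board stayed put when released, with the tab free between the pads and forces near 0. I'm withdrawing along the board's axis.

```bash
python3 -m handwheel '[-0.06,0.12,0.48,0,0,0,-0.11,0.23,0.97,0,0,0,-0.22,0.47,1.93,0,0,0,-0.34,0.7,2.9,0,0,0,-0.45,0.94,3.86,0,0,0,-0.56,1.17,4.83,0,0,0,-0.73,1.52,6.3,0,0,0,-0.73,1.52,6.3,0,0,0]'
python3 - <<'E'
from wr import *
import cv2
s=st()
for n in("scene","wrist","top"): shot(n,n+"12.png")
E
```

```text
time_s: 15.8
tcp_pos: [0.4567, -0.1656, 0.1923]
eef_rot: [164.9, -0.2, 25.8]
contact_force: [0.2, -0.3, 0.1]
gripper_width: 0.0188
time_s 15.8
tcp_pos [ 0.4567 -0.1656  0.1923]
eef_rot [164.9001  -0.2175  25.8067]
contact_force [ 0.1814 -0.3067  0.0838]
moment [ 0.6765  0.2934 -0.0179]
gripper_width 0.0188
joints [ 14.8389  -2.0248 -41.1836  19.6304 -49.3916  88.2775]
```

View pics/wrist12.png

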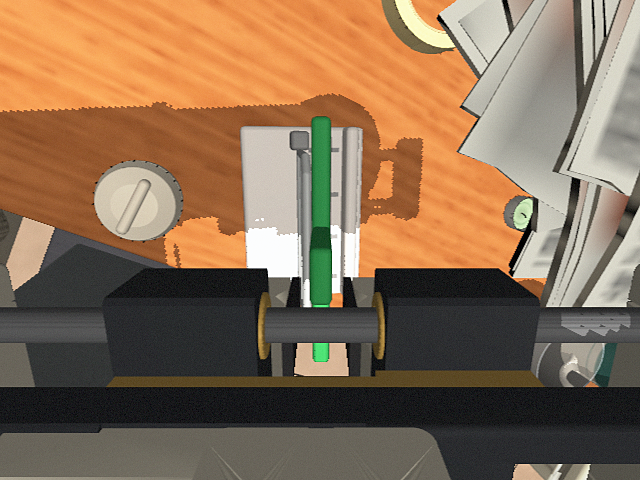

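View pics/scene12.png

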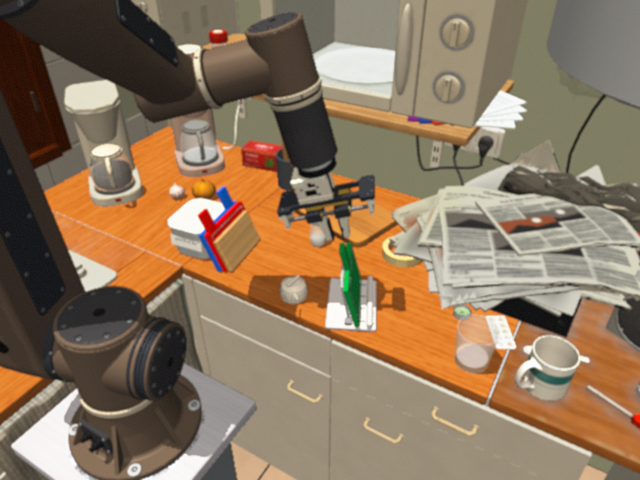

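```bash
python3 -m handwheel '[0,0.5,1.5,0,0,0,0,1,3,0,0,0,0,2,5,0,0,0,0,2,6,0,0,0,0,2,6,0,0,0,0,2,6,0,0,0]'
python3 - <<'E'
from wr import *
import cv2
for n in("scene",): shot(n,n+"13.png")
a=cv2.imread("pics/scene12.png");b=cv2.imread("pics/scene13.png")
print("stand diff",np.abs(a[235:335,325:380].astype(int)-b[235:335,325:380]).mean())
c=b[180:340,160:400]; cv2.imwrite("pics/c13.png",cv2.resize(c,None,fx=3.3,fy=3.3,interpolation=cv2.INTER_CUBIC))
E
```

```text
time_s: 16.55
tcp_pos: [0.4549, -0.1464, 0.2489]
eef_rot: [165.0, 0.0, 25.7]
contact_force: [0.2, -0.0, 0.4]
gripper_width: 0.0191
stand diff 7.7558181818181815
```

View pics/c13.png

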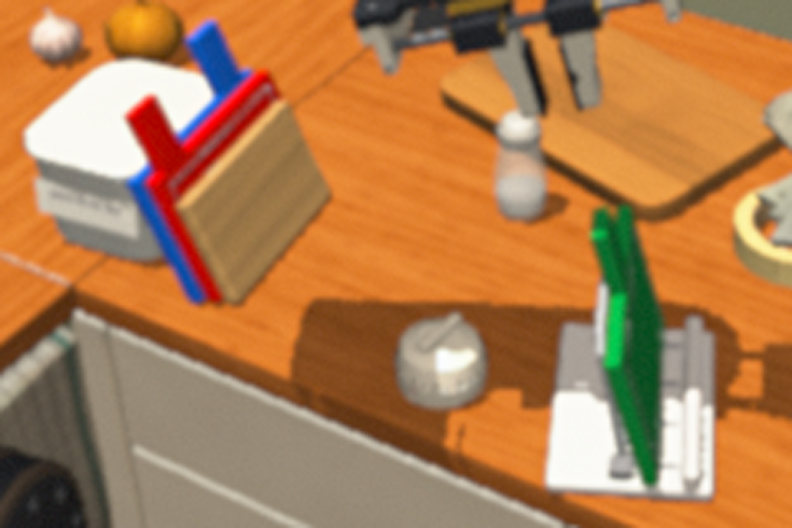

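```bash
python3 -c "
from plant import r
print(r.close_job())"
```

```text
the job is handed in; nothing more can be done
None
```

The green board is standing on the drip stand, handle up, foot on the ledge and back against the wire. I handed the job in at about 16.6 s.

- **Drawing it out:** Green was the board nearest the tub. I gripped its handle with 30 N and drew it up along its own tilt. Before clearing it, I slid its lower end over the lid so the blue, red and plain boards settled gently onto the rim. They still lean together, with their tops about 12 mm further over where green used to be.
- **Placing it:** I lowered the board until the foot was felt on the ledge. I then tipped it back until it pushed on the wire, at about 0.25–0.26 rad, with at most 10 N. I pressed the foot down lightly before letting go.
- **Last checks:** The tool force read about zero after release, and the board did not visibly move when the jaws opened or after I withdrew. The last pictures show the other three boards standing, and the mill and egg timer in place. The candle was never identified for certain in the pictures, but the arm and board stayed well above the worktop the whole way.
- **Disagreements:**
  - The cameras differed by 2–3 mm on where the stand was, so I used a position between them.
  - A crude image comparison of the stand area, before and after the final retreat, gave a difference of 7.8 grey levels. I took that as the arm's moving shadow, because the board looked the same to the eye.

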